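# Un-nest the centrifuge tube adapters

### The job

Two white tube-adapter sleeves were put away nested, the small one plugged into the medium one and both standing in the metal holder. Pull them apart and sort them by size: stand the small sleeve upright, foot down, on the floor of the smaller tray, and the medium sleeve likewise in the larger tray.

Things in the scene. Friction and masses are not known exactly. Their poses are not given: they have to be found in the camera images.
- small_sleeve_head (a point): Small sleeve: thick-walled white plastic tube, loose, about 70 g, 76 mm tall. Upper 50 mm is the head, diameter 34 mm (grip it); below, a foot of diameter 25 mm, 26 mm long; through bore 16 mm. Point: on its axis at mid-height of the head, 25 mm above the shoulder, 51 mm above its lower end; z up its axis. Starts with its foot in the medium sleeve (1.5 mm play), shoulder on the medium's top; pulls straight up; there is room for fingertips only above that step.
- medium_sleeve_head (a point): Medium sleeve: thick-walled white plastic tube, loose, about 130 g, 76 mm tall. Upper 50 mm is the head, diameter 48 mm (grip it); below, a foot of diameter 39 mm, 26 mm long; through bore 28 mm. Point: on its axis at mid-height of the head, 25 mm above the shoulder, 51 mm above its lower end; z up its axis. Starts with its foot in a fixed dark metal holder (68 mm across, 60 mm high, bore 42), shoulder on the holder's top; pulls straight up.
- small_tray_in (a point): The smaller open tray: shallow square white plastic tray, fixed to the bench, 64 mm outside and 56 mm inside, 18 mm high, floor 4 mm thick. This point is the centre of its inner floor, about 4 mm above the bench; x and y run along its sides, z up.
- medium_tray_in (a point): The larger open tray: shallow square white plastic tray, fixed to the bench, 90 mm outside and 82 mm inside, 18 mm high, floor 4 mm thick. This point is the centre of its inner floor, about 4 mm above the bench; x and y run along its sides, z up.
Things that resemble listed ones, but are neither listed nor needed, are in the scene too. Leave any red look-alike of the part that bears small_sleeve_head alone.

How it is judged:
By the outcome, as a careful person would: the job done as asked, in the order asked, and still so for the second after the job is handed in, with the robot touching nothing.
It also fails if it takes over 54 s, if anything falls off the work surface, if the arm or the gripper's body presses on something with over 40 N, if the wrist force passes 120 N, or if a joint passes its speed limit or range.

### The arm

A 6-joint arm with a two-finger parallel gripper is mounted at the origin on the work surface. World frame = base frame: x ahead of the robot, y to its left, z up, the work surface at z = 0. Lengths are in mm, angles in rad, forces in N, time in s.
With the tool pointing down it reaches from about 400 to 925 mm from the base axis. Payload 12.5 kg.
Tool frame: the origin (TCP) lies at the very end of the fingers, on their centre line; the grasp point (between the pads) lies 19 mm behind it (env.grasp_offset is the distance from the TCP to the grasp point, in mm); z points along the fingers, y is the direction in which the jaws open and shut (so a half turn about z gives the same grasp; the last joint's range is limited). The gripper opens to 95 mm and grips with 3 to 60 N. Pads are 20 mm wide; open, the fingers measure 119 mm over their backs; the gripper's body (75 mm by 180 mm) begins 59 mm behind the grasp point.
Start: joints at [1.005, 0.491, 1.559, -0, 1.092, -0.106], TCP at [277.343, 560.114, 214.661] pointing down, gripper open.
Joint ranges: [-3.1, 3.1], [-0.84, 2.19], [0.05, 2.79], [-1.13, 4.28], [0.06, 2.93], [-2.69, 2.69]. Speed limits (rad/s): [2.22, 2.22, 2.79, 3.14, 3.14, 3.14].

### API

Orientations are given as [roll, pitch, yaw] about the fixed x, y, z axes, in that order (R = Rz(yaw) Ry(pitch) Rx(roll)).
In Python, from cell import env gives the robot as it stands. The module is installed in compiled form; this text tells all that it offers.
- The arm moves only by the shell command python3 -m pendant 'ROWS'. ROWS is JSON, one flat list of numbers, 5 for each row, row after row: the shift along the tool's x, y, z as a fraction of full scale, then the turn about the tool's z as a fraction of full scale, then the gripper's target within -1 to 1 (shut at 1, half-way at 0, fully open at -1). In form: [x, y, z, turn, grip, x, y, z, turn, grip, ...]. A call has 1 to 10 rows; each row shifts and turns the commanded pose from where the row before left it, along the tool's axes as they then stand; what a row does not reach is not made up. Full scale, the value 1, is 0.4 m for a shift and 180 degrees for a turn. A row lasts 1/8 s, in which the tool goes at most 62.5 mm and 10.7 degrees, less where a joint would pass 70% of its speed; a pose out of reach is approached as far as the arm can. A call with a number of a shift or a turn outside -1 to 1 is refused whole. A call with a gripper value outside its range is refused whole. The fingers move at their own pace and stop on an object; the grip force is fixed at half the most. Time passes only in rows, so rows that do not move let the fingers close. It gives the time, the measured TCP pose, the force and the opening at its end, in the units of the state.
- env.state(): the state, without advancing time (a new reading comes with each control period).
- env.read_camera(name): name is "side" or "top"; returns the picture (400x640x3 uint8, red, green, blue); there is no depth.
- env.camera_model(name): a dict with "fx", "fy", "cx", "cy" (pixels), "k1" (the pictures are not rectified: a ray, as slopes to the right and down, at radius r is drawn at 1 + k1 r^2 times it, then the intrinsics apply), "view" (4x4, takes a point from world to camera coordinates). Camera axes: x right, y down, z forward; pixel columns grow to the right and rows downward; lengths in mm; the calibration is good to about 2 mm. A picture is of the moment at which its call begins. camera_model takes no time and is no camera call.
- env.job_done(): hands the job in, once; it reports no verdict.
Trained networks look in the newest picture that a camera, given by its name, has taken for a name from the list of things; names that differ only in an ending like _2 or _b are one class to them, and where a whole thing is asked for, a point or a joint stands for the part that bears it (a point fixed in the world has none). Each returns a list of dicts, best first, with "confidence" (0 to 1); they miss things now and then, are a little off and sometimes report something else, mostly with a low value. They report only what shows in the picture. A call takes as long as a camera call. They do not tell look-alikes from the thing itself.
- env.masks_of(thing, camera): "region" (400x640 bool, what is visible of it).
- env.landmark_of(thing, camera): "xyz" ([x, y, z] in mm, in world coordinates, good to about 4 mm: a listed point, or the origin of a listed thing).
The state is a dict: "t": time; "joints": joint angles; "qvel": joint speeds; "tau": joint torques, N m; "eef_pos": TCP position; "tcp_rot": TCP orientation; "ft_force": force on the tool from outside, world axes, zero at the start; "moment": the same for the moment, N m; "opening": opening from 0.0 (shut) to 1.0 (fully open).
Only numpy, scipy, OpenCV 4.12 (cv2) and the standard library are available. Lean on these libraries where they do the work, as an engineer would, in place of code of your own. Each camera call takes 0.05 s, during which the arm holds its last target.

## Working session

There is one attempt and no reset: what is moved stays moved. The work goes in short steps, Python scripts to look and compute and a shell command to move; the robot and the scene stay as the last step left them, time stands still between calls to the robot, and variables do not carry over. Pictures are saved under pics/ and viewed, and the job is handed in when it is done.

```bash
mkdir -p pics
cat > h.py <<'E'
import numpy as np, cv2
from cell import env
def cam(n):
    m=env.camera_model(n); return m, np.array(m["view"])
def proj(n,p):
    m,V=cam(n); c=V[:3,:3]@np.array(p,float)+V[:3,3]; s=c[:2]/c[2]; s=s*(1+m["k1"]*(s@s))
    return np.array([m["fx"]*s[0]+m["cx"],m["fy"]*s[1]+m["cy"]])
def onz(n,uv,z):
    m,V=cam(n); d=np.array([(uv[0]-m["cx"])/m["fx"],(uv[1]-m["cy"])/m["fy"]]); s=d.copy()
    for _ in range(20): s=d/(1+m["k1"]*(s@s))
    R=V[:3,:3]; o=-R.T@V[:3,3]; r=R.T@np.array([s[0],s[1],1]); return o+r*(z-o[2])/r[2]
def snap(n,f,crop=None,k=1):
    a=env.read_camera(n); 
    if crop: a=a[crop[1]:crop[3],crop[0]:crop[2]]
    a=cv2.resize(a,None,fx=k,fy=k,interpolation=cv2.INTER_CUBIC) if k!=1 else a
    cv2.imwrite(f"pics/{f}.png",a[:,:,::-1])
E
python3 - <<'E'
from h import *
for n in("side","top"):
    snap(n,n+"0")
    m,V=cam(n); print(n,-V[:3,:3].T@V[:3,3])
    for t in("small_sleeve_head","medium_sleeve_head","small_tray_in","medium_tray_in"):
        for d in env.landmark_of(t,n): print(n,t,round(d["confidence"],2),np.round(d["xyz"]),proj(n,d["xyz"]).round())
print(env.state())
E
```

```text
side [ 158.83086219 -710.18563502  742.04422347]
side small_sleeve_head 0.95 [502.  15. 130.] [314. 198.]
side small_sleeve_head 0.75 [620.  -6.  52.] [365. 217.]
side small_sleeve_head 0.59 [389.  27.  48.] [264. 238.]
side small_sleeve_head 0.59 [502. 147.  54.] [291. 193.]
side medium_sleeve_head 0.95 [505.  14.  81.] [316. 216.]
side small_tray_in 0.59 [469. 246.   0.] [265. 192.]
side medium_tray_in 0.58 [ 458. -222.    3.] [346. 326.]
top [438.4611907    9.4625854  884.58653971]
top small_sleeve_head 0.79 [501.  18. 135.] [317. 199.]
top small_sleeve_head 0.78 [501. 148.  49.] [259. 201.]
top small_sleeve_head 0.71 [392.  25.  49.] [313. 251.]
top small_sleeve_head 0.6 [618.  -4.  52.] [328. 150.]
top medium_sleeve_head 0.55 [505.  15.  80.] [319. 199.]
top small_tray_in 0.73 [461. 247.   6.] [219. 219.]
top medium_tray_in 0.75 [ 458. -220.    6.] [419. 223.]
{'t': 0.5, 'joints': array([ 1.00539708e+00,  4.90904897e-01,  1.55895345e+00, -3.96178743e-05,
        1.09171503e+00, -1.05610826e-01]), 'qvel': array([-8.87408165e-04, -8.07383994e-04, -1.10630800e-03,  9.61054228e-04,
        3.99246658e-04,  4.83353835e-05]), 'tau': array([-9.92622299e-04, -6.12053633e+01, -2.58286446e+01,  6.93291309e-02,
        4.47009550e-02, -4.27036309e-05]), 'eef_pos': array([277.33578238, 560.0823422 , 214.63946492]), 'tcp_rot': array([3.14157719e+00, 3.69938742e-05, 2.68182250e+00]), 'ft_force': array([-0.39157741, -0.52565783,  0.69949551]), 'moment': array([-0.03992896, -0.03037571,  0.00658265]), 'opening': 0.9991968469241819}
```

View pics/side0.png

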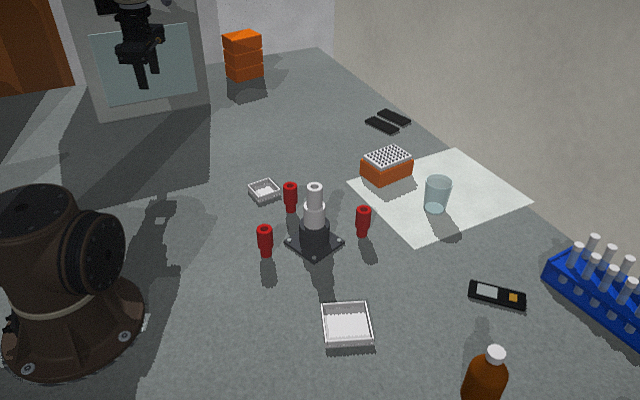

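View pics/top0.png

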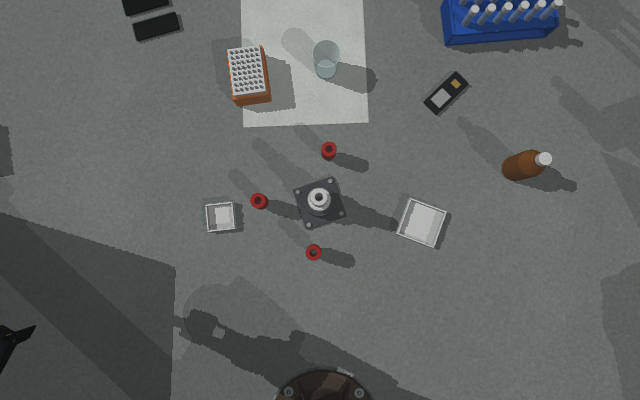

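Run:
```python
from h import *
for n,c in(("side",(210,130,410,270)),("top",(220,120,380,270))): snap(n,n+"crop",c,4 if n=="side" else 4)
```

```text
(no output)
```

View pics/sidecrop.png

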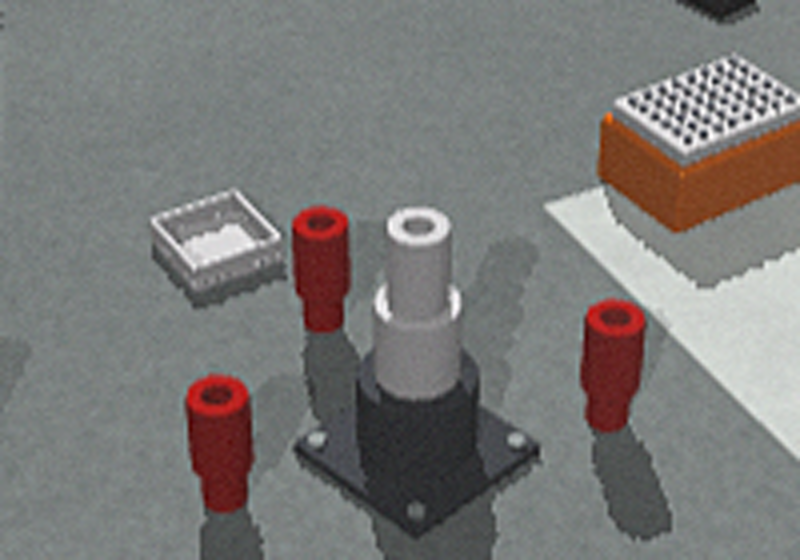

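View pics/topcrop.png

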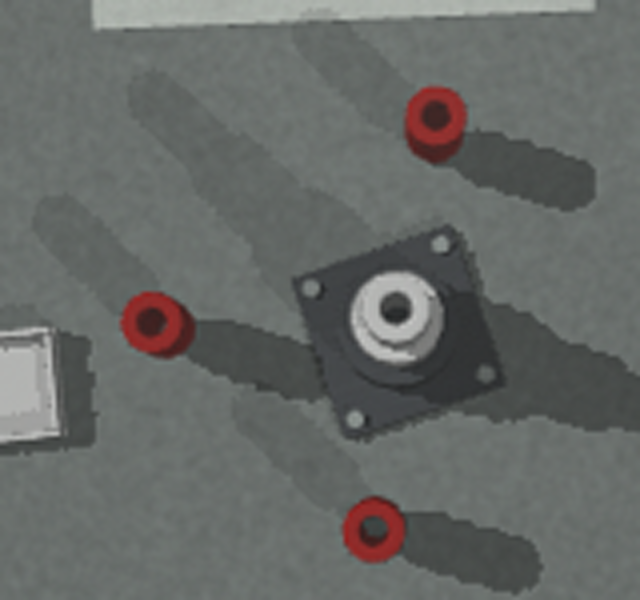

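Candidates for the small sleeve: the white one on the stack (side 315,187 / top 319,197), and red look-alikes at side (291,195), (265,238), (363,218). The crop shows only the stack one is white: a small tube on a medium tube in the dark holder. The trays are at side (264,190), small, and (347,325), large. Next I'll refine the positions.

```bash
cat > fit.py <<'E'
from h import *
from scipy.optimize import minimize
def sil(n,pts):
    h=cv2.convexHull(np.array([proj(n,p) for p in pts],np.float32))
    im=np.zeros((1600,2560),np.uint8); cv2.fillPoly(im,[np.round((h+0.5)*4-0.5).astype(np.int32)],1)
    return cv2.resize(im.astype(np.float32),(640,400),interpolation=cv2.INTER_AREA)
def cyl(x,y,z0,z1,r):
    a=np.linspace(0,2*np.pi,40,endpoint=False)
    return [(x+r*np.cos(t),y+r*np.sin(t),z) for z in(z0,z1) for t in a]
def box(x,y,w,h,th):
    c,s=np.cos(th),np.sin(th)
    return [(x+c*a-s*b,y+s*a+c*b,z) for a in(-w/2,w/2) for b in(-w/2,w/2) for z in(0,h)]
def mask(t,n,xy,z):
    u=proj(n,(*xy,z)); best=None
    for d in env.masks_of(t,n):
        r=d["region"]; ys,xs=np.nonzero(r); dd=np.hypot(xs.mean()-u[0],ys.mean()-u[1])
        if best is None or dd<best[0]: best=(dd,r.astype(np.float32),d["confidence"])
    print(t,n,"dist",round(best[0],1),"area",best[1].sum(),round(best[2],2)); return best[1]
def fit(t,x0,z,shape,cams=("side","top")):
    for n in (cams,)+tuple((c,) for c in cams):
        M=fit.M if n!=cams else {c:mask(t,c,x0[:2],z) for c in cams}; fit.M=M
        f=lambda p:sum(1-np.minimum(M[c],s).sum()/np.maximum(M[c],s).sum() for c in n for s in[sil(c,shape(*p))])
        S=np.array([x0]+[[v+(12 if i<2 else .3)*(i==j) for i,v in enumerate(x0)] for j in range(len(x0))])
        r=minimize(f,x0,method="Nelder-Mead",options=dict(initial_simplex=S,xatol=.05,fatol=1e-4)); print(t,n,np.round(r.x,2),round(r.fun,3))
E
python3 - <<'E'
from fit import *
import json
fit("small_sleeve_head",[501,16],135,lambda x,y:cyl(x,y,110,160,17))
fit("medium_sleeve_head",[504,15],85,lambda x,y:cyl(x,y,60,110,24))
fit("small_tray_in",[463,247,.0],9,lambda x,y,t:box(x,y,64,18,t))
fit("medium_tray_in",[458,-221,-.3],9,lambda x,y,t:box(x,y,90,18,t))
E
```

```text
small_sleeve_head side dist 1.3 area 419.0 0.88
small_sleeve_head top dist 1.9 area 252.0 0.79Traceback (most recent call last):
  File "<stdin>", line 3, in <module>
  File "fit.py", line 24, in fit
    r=minimize(f,x0,method="Nelder-Mead",options=dict(initial_simplex=S,xatol=.05,fatol=1e-4)); print(t,n,np.round(r.x,2),round(r.fun,3))
    res = _minimize_neldermead(fun, x0, args, callback, bounds=bounds,
                               **options)
    fxr = func(xr)
    fx = function(np.copy(x), *(wrapper_args + args))
  File "fit.py", line 22, in <lambda>
    f=lambda p:sum(1-np.minimum(M[c],s).sum()/np.maximum(M[c],s).sum() for c in n for s in[sil(c,shape(*p))])
               ~~~^^^^^^^^^^^^^^^^^^^^^^^^^^^^^^^^^^^^^^^^^^^^^^^^^^^^^^^^^^^^^^^^^^^^^^^^^^^^^^^^^^^^^^^^^^^
  File "fit.py", line 22, in <genexpr>
    f=lambda p:sum(1-np.minimum(M[c],s).sum()/np.maximum(M[c],s).sum() for c in n for s in[sil(c,shape(*p))])
                                                                                           ~~~^^^^^^^^^^^^^
  File "fit.py", line 4, in sil
    h=cv2.convexHull(np.array([proj(n,p) for p in pts],np.float32))
                               ~~~~^^^^^
  File "h.py", line 6, in proj
    m,V=cam(n); c=V[:3,:3]@np.array(p,float)+V[:3,3]; s=c[:2]/c[2]; s=s*(1+m["k1"]*(s@s))
        ~~~^^^
  File "h.py", line 4, in cam
    m=env.camera_model(n); return m, np.array(m["view"])
ValueError: time passes only in moves, steps and waits
```

```bash
sed -i 's/^def cam(n):/import functools\n@functools.lru_cache\ndef cam(n):/' h.py
python3 - <<'E'
from fit import *
fit("small_sleeve_head",[501,16],135,lambda x,y:cyl(x,y,110,160,17))
fit("medium_sleeve_head",[504,15],85,lambda x,y:cyl(x,y,60,110,24))
fit("small_tray_in",[463,247,.0],9,lambda x,y,t:box(x,y,64,18,t))
fit("medium_tray_in",[458,-221,-.3],9,lambda x,y,t:box(x,y,90,18,t))
s=env.state(); print(s["t"],s["eef_pos"],s["tcp_rot"])
E
```

```text
small_sleeve_head side dist 1.3 area 419.0 0.88
small_sleeve_head top dist 1.9 area 252.0 0.79
small_sleeve_head ('side', 'top') [502.69  13.97] 0.234
small_sleeve_head ('side',) [503.85  18.02] 0.077
small_sleeve_head ('top',) [503.19  13.72] 0.099
medium_sleeve_head side dist 56.5 area 541.0 0.54
medium_sleeve_head top dist 2.8 area 184.0 0.49
medium_sleeve_head ('side', 'top') [502.98  14.48] 1.603
medium_sleeve_head ('side',) [504.  15.] 1.0
medium_sleeve_head ('top',) [502.98  14.48] 0.603
small_tray_in side dist 1.8 area 529.0 0.86
small_tray_in top dist 2.3 area 820.0 0.92
small_tray_in ('side', 'top') [4.6707e+02 2.4379e+02 1.2000e-01] 0.125
small_tray_in ('side',) [4.6778e+02 2.4669e+02 1.1000e-01] 0.056
small_tray_in ('top',) [4.6673e+02 2.4320e+02 1.3000e-01] 0.038
medium_tray_in side dist 0.4 area 2175.0 0.59
medium_tray_in top dist 0.8 area 1614.0 0.69
medium_tray_in ('side', 'top') [ 4.5934e+02 -2.2033e+02 -3.6000e-01] 0.078
medium_tray_in ('side',) [ 4.5932e+02 -2.1890e+02 -3.5000e-01] 0.024
medium_tray_in ('top',) [ 4.5936e+02 -2.2165e+02 -3.5000e-01] 0.029
1.1 [277.33419054 560.10865166 214.66370738] [3.14150200e+00 2.15855244e-05 2.68183006e+00]
```

```bash
python3 -m pendant '[0,0,0,-0.0488,-1, 0,0,0,-0.0488,-1, 0,0,0,-0.0488,-1, -0.047,-0.1135,0,0,-1, -0.047,-0.1135,0,0,-1, -0.047,-0.1135,0,0,-1, -0.047,-0.1135,0,0,-1, -0.047,-0.1135,0,0,-1, -0.047,-0.1135,0,0,-1]'
```

```text
t: 2.22
eef_pos: [390.7, 286.3, 214.8]
tcp_rot: [3.141, 0.001, -3.141]
ft_force: [0.2, 0.3, 0.3]
opening: 1.0
```

```bash
python3 -m pendant '[-0.0402,-0.0969,0,0,-1, -0.0402,-0.0969,0,0,-1, -0.0402,-0.0969,0,0,-1, -0.0402,-0.0969,0,0,-1, -0.0402,-0.0969,0,0,-1, -0.0402,-0.0969,0,0,-1, -0.0402,-0.0969,0,0,-1, 0,0,0,0,-1, 0,0,0,0,-1]'
python3 - <<'E'
from h import *
snap("side","side1",(230,90,410,270),3);
p=env.state()["eef_pos"]; print(proj("side",p))
E
```

```text
t: 3.35
eef_pos: [502.4, 16.7, 214.6]
tcp_rot: [3.141, -0.0, 3.141]
ft_force: [0.2, 0.4, -0.5]
opening: 1.001
[314.00700037 163.72030618]
```

View pics/side1.png

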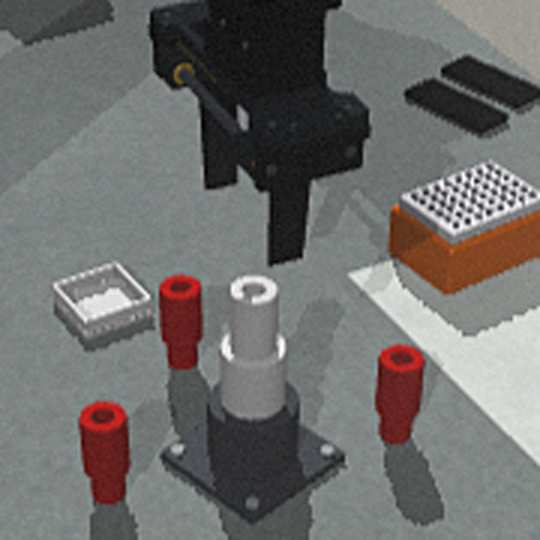

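The fingers straddle the white stack: tips at side (302,152) and (325,177), with the sleeve top at (314,187). Descending.

```bash
python3 -m pendant '[-0.001,-0.004,0.06,0,-1, 0,0,0.06,0,-1, 0,0,0.06,0,-1, 0,0,0.04,0,-1, 0,0,0.02,0,-1, 0,0,0,0,-1]'
python3 - <<'E'
from h import *
snap("side","side2",(230,90,410,270),3)
E
```

```text
t: 4.15
eef_pos: [503.0, 15.4, 118.6]
tcp_rot: [3.141, -0.0, -3.141]
ft_force: [-0.2, 0.3, 0.4]
opening: 1.002
```

View pics/side2.png

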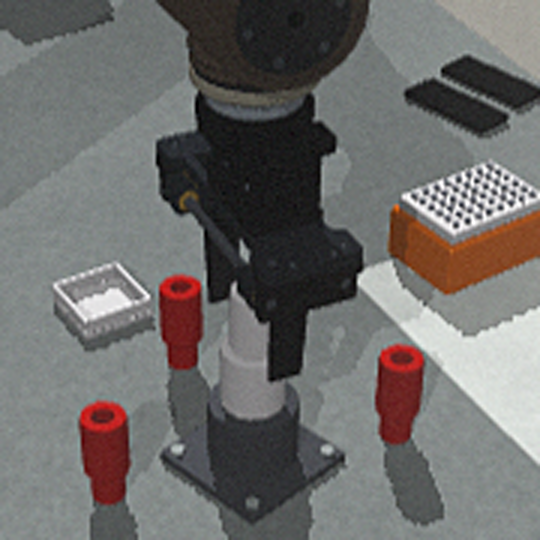

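The sleeve is between the fingers, with the tips just above the step at about (325,215). Closing.

```bash
python3 -m pendant '[0,0,0,0,0, 0,0,0,0,0, 0,0,0,0,1, 0,0,0,0,1, 0,0,0,0,1, 0,0,0,0,1, 0,0,0,0,1, 0,0,0,0,1]'
```

```text
t: 5.2
eef_pos: [503.2, 14.8, 118.6]
tcp_rot: [3.142, 0.0, -3.141]
ft_force: [0.1, -0.1, -0.7]
opening: 0.348
```

```bash
python3 -m pendant '[0,0,-0.02,0,1, 0,0,-0.03,0,1, 0,0,-0.03,0,1, 0,0,-0.03,0,1, 0,0,-0.04,0,1, 0,0,0,0,1]'
python3 - <<'E'
from h import *
snap("side","side3",(230,90,410,270),3)
E
```

```text
t: 5.95
eef_pos: [503.7, 14.8, 179.9]
tcp_rot: [-3.141, 0.003, -3.141]
ft_force: [0.3, -0.2, -0.7]
opening: 0.346
```

View pics/side3.png

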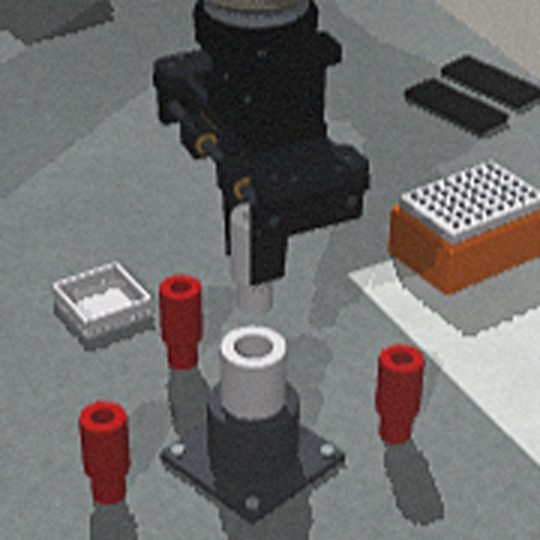

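The small sleeve is held with its foot free at (314,190). The medium stays seated in the holder at (314,213). Moving to the small tray.

```bash
python3 -m pendant '[0.0115,0.05,0,0,1, 0.0115,0.075,0,0,1, 0.0115,0.08,0,0,1, 0.0115,0.08,0,0,1, 0.0115,0.08,0,0,1, 0.0115,0.08,0,0,1, 0.0115,0.08,0,0,1, 0.0115,0.05,0,0,1, 0,0,0,0,1, 0,0,0,0,1]'
python3 - <<'E'
from h import *
snap("side","side4",(180,90,360,270),3)
snap("top","top4",(140,120,340,270),4)
E
```

```text
t: 7.25
eef_pos: [466.3, 244.3, 178.3]
tcp_rot: [-3.141, -0.001, -3.141]
ft_force: [0.3, 0.2, -0.6]
opening: 0.348
```

View pics/side4.png

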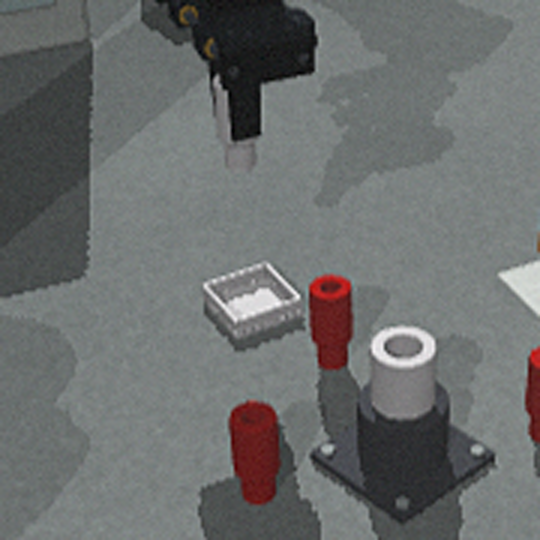

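The small sleeve is held above the small tray: foot at (260,145), tray centre at (264,190). Lowering, with a stop just above the floor.

```bash
python3 -m pendant '[0,0.001,0.08,0,1, 0,0,0.08,0,1, 0,0,0.08,0,1, 0,0,0.055,0,1, 0,0,0.03,0,1, 0,0,0.015,0,1, 0,0,0,0,1, 0,0,0,0,1]'
python3 - <<'E'
from h import *
snap("side","side5",(200,120,330,230),5)
E
```

```text
t: 8.35
eef_pos: [466.7, 245.3, 43.3]
tcp_rot: [3.141, 0.001, -3.141]
ft_force: [-1.1, 0.3, -1.2]
opening: 0.349
```

View pics/side5.png

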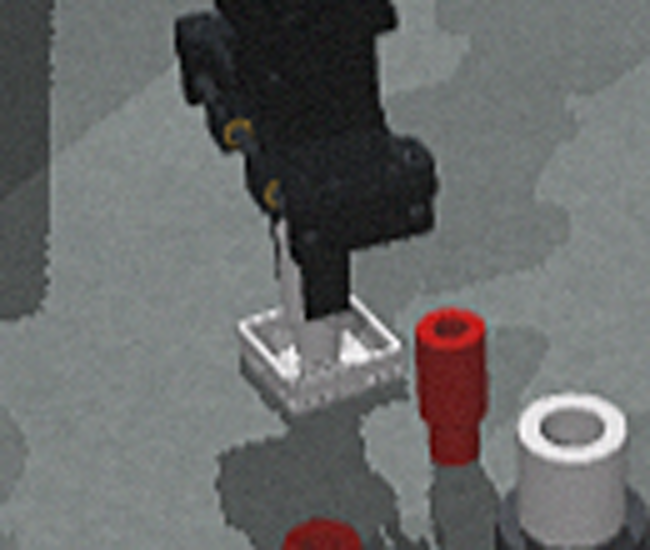

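The foot is inside the tray at about (263,190). Creeping down to contact.

```bash
python3 -m pendant '[0,0,0.005,0,1, 0,0,0.003,0,1, 0,0,0,0,1, 0,0,0,0,1]'; python3 -m pendant '[0,0,0.003,0,1, 0,0,0,0,1, 0,0,0,0,1]'
```

```text
t: 8.9
eef_pos: [466.4, 245.3, 39.4]
tcp_rot: [3.142, 0.0, -3.141]
ft_force: [-0.5, 0.6, -1.3]
opening: 0.347
t: 9.28
eef_pos: [466.5, 245.3, 38.6]
tcp_rot: [3.141, 0.0, -3.141]
ft_force: [-1.0, -0.7, 5.0]
opening: 0.347
```

```bash
python3 -m pendant '[0,0,0,0,0, 0,0,0,0,-0.2, 0,0,0,0,-0.5, 0,0,0,0,-1, 0,0,0,0,-1, 0,0,0,0,-1]'; python3 -m pendant '[0,0,-0.03,0,-1, 0,0,-0.06,0,-1, 0,0,-0.08,0,-1, 0,0,-0.1,0,-1, 0,0,-0.1,0,-1, 0,0,0,0,-1]'
python3 - <<'E'
from h import *
snap("side","side6",(200,120,330,230),5)
E
```

```text
t: 10.02
eef_pos: [466.4, 245.2, 38.2]
tcp_rot: [3.141, 0.0, -3.141]
ft_force: [-0.5, -0.3, 0.0]
opening: 0.918
t: 10.78
eef_pos: [467.3, 245.6, 189.7]
tcp_rot: [3.139, 0.006, -3.141]
ft_force: [-0.3, 0.2, 0.2]
opening: 1.004
```

View pics/side6.png

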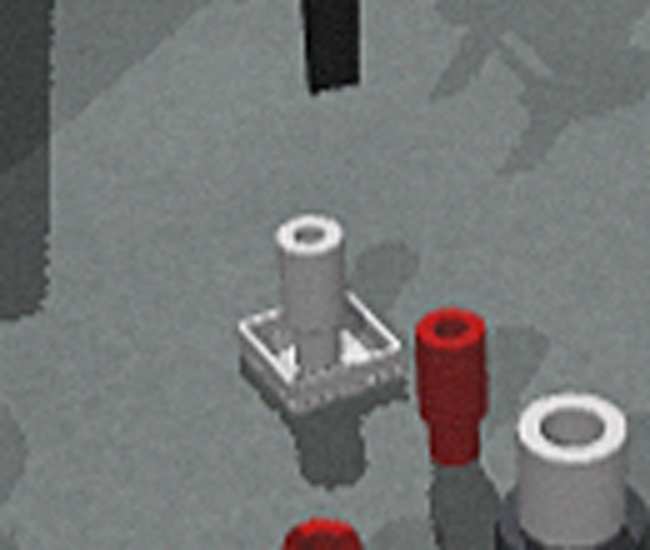

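The small sleeve stands upright in the small tray: top at (262,167), foot at (264,190). Now the medium, starting above the holder.

```bash
python3 -m pendant '[-0.0115,-0.05,0,0,-1, -0.0115,-0.075,0,0,-1, -0.0115,-0.08,0,0,-1, -0.0115,-0.08,0,0,-1, -0.0115,-0.08,0,0,-1, -0.0115,-0.08,0,0,-1, -0.0115,-0.08,0,0,-1, -0.0115,-0.05,0,0,-1, 0,0,0,0,-1, 0,0,0,0,-1]'
python3 - <<'E'
from fit import *
fit("medium_sleeve_head",[503,15],85,lambda x,y:cyl(x,y,60,110,24))
snap("side","side7",(230,90,410,270),3)
E
```

```text
t: 12.08
eef_pos: [502.7, 15.8, 185.7]
tcp_rot: [3.141, -0.001, -3.141]
ft_force: [-0.3, -0.3, 0.7]
opening: 0.998
medium_sleeve_head side dist 1.0 area 611.0 0.88
medium_sleeve_head top dist 0.8 area 333.0 0.9
medium_sleeve_head ('side', 'top') [502.58  15.18] 0.375
medium_sleeve_head ('side',) [502.47  17.39] 0.061
medium_sleeve_head ('top',) [503.16  14.15] 0.27
```

View pics/side7.png

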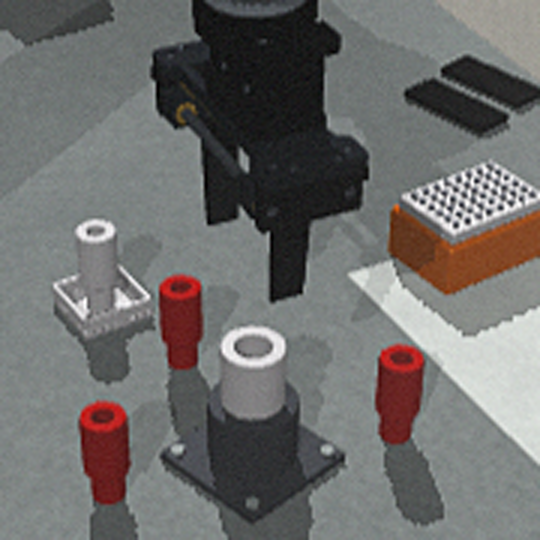

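The fingers are centred over the medium's rim at (314,206). Descending to about 8 mm above the holder's top and gripping.

```bash
python3 -m pendant '[-0.001,-0.002,0.06,0,-1, 0,0,0.07,0,-1, 0,0,0.07,0,-1, 0,0,0.05,0,-1, 0,0,0.03,0,-1, 0,0,0.01,0,-1, 0,0,0,0,-1, 0,0,0,0,-1]'; python3 -m pendant '[0,0,0,0,-0.3, 0,0,0,0,0, 0,0,0,0,1, 0,0,0,0,1, 0,0,0,0,1, 0,0,0,0,1, 0,0,0,0,1]'
```

```text
t: 13.22
eef_pos: [503.9, 14.4, 70.8]
tcp_rot: [-3.142, 0.001, -3.141]
ft_force: [-0.2, 0.1, 0.3]
opening: 0.999
t: 14.1
eef_pos: [503.6, 14.5, 70.2]
tcp_rot: [3.141, 0.0, -3.142]
ft_force: [0.0, 0.1, -0.5]
opening: 0.497
```

```bash
python3 -m pendant '[0,0,-0.02,0,1, 0,0,-0.03,0,1, 0,0,-0.03,0,1, 0,0,-0.04,0,1, 0,0,-0.06,0,1, 0,0,-0.06,0,1, 0,0,-0.03,0,1, 0,0,0,0,1]'
python3 - <<'E'
from h import *
snap("side","side8",(230,90,410,270),3)
E
```

```text
t: 15.1
eef_pos: [503.7, 14.4, 179.0]
tcp_rot: [-3.141, 0.002, -3.141]
ft_force: [-0.8, -1.2, -1.8]
opening: 0.49
```

View pics/side8.png

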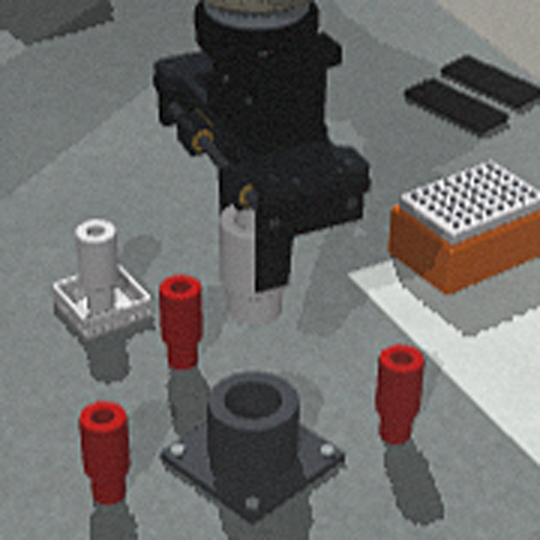

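The medium is out of the holder and held, foot at (314,193). Moving to the larger tray.

```bash
python3 -m pendant '[0.014,-0.05,0,0,1, 0.014,-0.077,0,0,1, 0.014,-0.082,0,0,1, 0.014,-0.082,0,0,1, 0.014,-0.082,0,0,1, 0.014,-0.082,0,0,1, 0.014,-0.082,0,0,1, 0.013,-0.05,0,0,1, 0,0,0,0,1, 0,0,0,0,1]'; python3 -m pendant '[0,0,0.06,0,1, 0,0,0.08,0,1, 0,0,0.08,0,1, 0,0,0.06,0,1, 0,0,0.03,0,1, 0,0,0.01,0,1, 0,0,0,0,1, 0,0,0,0,1]'
python3 - <<'E'
from h import *
snap("side","side9",(270,230,420,370),4)
E
```

```text
t: 16.4
eef_pos: [459.0, -219.8, 177.6]
tcp_rot: [3.141, -0.001, -3.142]
ft_force: [0.8, 0.3, -2.0]
opening: 0.491
t: 17.4
eef_pos: [459.6, -220.5, 50.9]
tcp_rot: [-3.141, 0.001, -3.141]
ft_force: [-0.2, -0.1, -1.7]
opening: 0.492
```

View pics/side9.png

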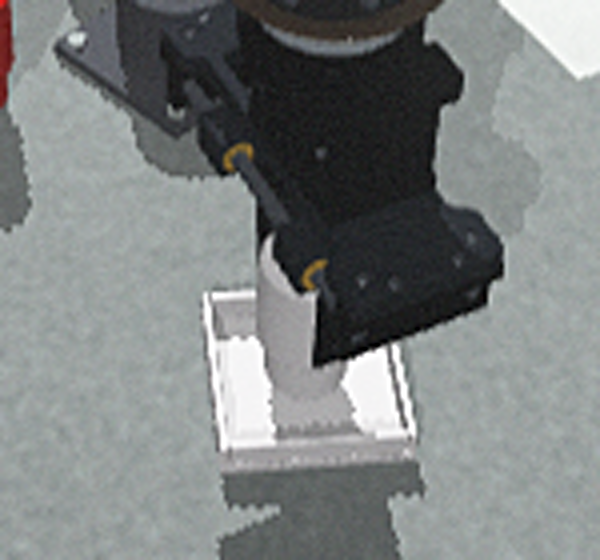

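The medium's foot is inside the larger tray, at (348,332). Creeping down to contact.

```bash
python3 -m pendant '[0,0,0.012,0,1, 0,0,0.008,0,1, 0,0,0,0,1, 0,0,0,0,1]'; python3 -m pendant '[0,0,0.004,0,1, 0,0,0,0,1, 0,0,0,0,1]'
```

```text
t: 17.95
eef_pos: [459.2, -220.4, 42.2]
tcp_rot: [3.141, 0.0, -3.141]
ft_force: [1.0, -0.1, -0.9]
opening: 0.493
t: 18.32
eef_pos: [459.2, -220.4, 40.6]
tcp_rot: [3.142, 0.0, -3.141]
ft_force: [-0.6, -0.1, -0.5]
opening: 0.488
```

```bash
python3 -m pendant '[0,0,0.003,0,1, 0,0,0,0,1, 0,0,0,0,1]'
```

```text
t: 18.7
eef_pos: [459.3, -220.4, 40.2]
tcp_rot: [-3.141, 0.001, -3.141]
ft_force: [-2.1, 1.5, 11.2]
opening: 0.493
```

Contact at 11 N. Releasing and lifting.

```bash
python3 -m pendant '[0,0,0,0,-0.2, 0,0,0,0,-0.5, 0,0,0,0,-1, 0,0,0,0,-1, 0,0,0,0,-1, 0,0,0,0,-1]'; python3 -m pendant '[0,0,-0.03,0,-1, 0,0,-0.06,0,-1, 0,0,-0.08,0,-1, 0,0,-0.1,0,-1, 0,0,-0.1,0,-1, 0,0,-0.1,0,-1, 0,0,0,0,-1, 0,0,0,0,-1]'
python3 - <<'E'
from fit import *
snap("side","side10",(200,120,420,370),2.4)
fit("medium_sleeve_head",[459,-220],55,lambda x,y:cyl(x,y,30,80,24))
fit("small_sleeve_head",[467,245],55,lambda x,y:cyl(x,y,30,80,17))
E
```

```text
t: 19.45
eef_pos: [459.2, -220.4, 39.4]
tcp_rot: [3.141, 0.0, -3.141]
ft_force: [0.1, -0.9, -0.5]
opening: 0.994
t: 20.45
eef_pos: [458.8, -220.2, 227.3]
tcp_rot: [3.141, -0.0, -3.141]
ft_force: [0.1, 0.7, 0.0]
opening: 1.001
medium_sleeve_head side dist 2.3 area 981.0 0.77
medium_sleeve_head top dist 109.2 area 333.0 0.9
medium_sleeve_head ('side', 'top') [ 457.39 -221.61] 1.113
medium_sleeve_head ('side',) [ 457.39 -221.61] 0.113
medium_sleeve_head ('top',) [ 459. -220.] 1.0
small_sleeve_head side dist 2.1 area 391.0 0.89
small_sleeve_head top dist 47.4 area 245.0 0.55
small_sleeve_head ('side', 'top') [465.11 244.75] 1.211
small_sleeve_head ('side',) [465.11 244.75] 0.211
small_sleeve_head ('top',) [467. 245.] 1.0
```

View pics/side10.png

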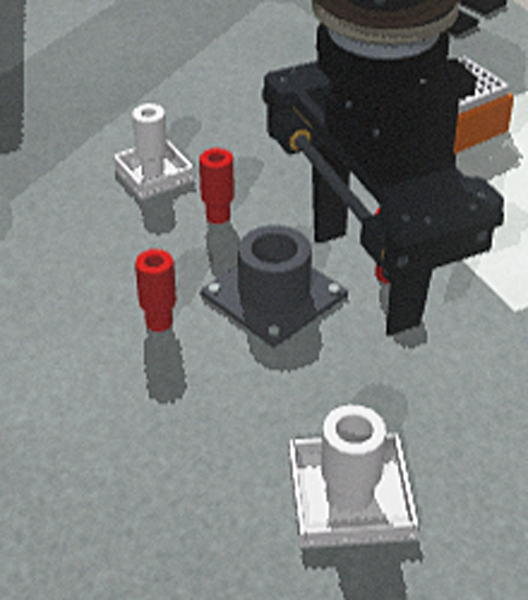

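Both sleeves stand upright in their trays: small at (262,170), medium at (347,310). The gripper is clear and the holder is empty. The "top" fits above used a stale picture, so I'll take one fresh top view before handing in.

Run:
```python
from h import *
snap("top","top11",(180,120,480,270),2.6)
```

```text
(no output)
```

View pics/top11.png

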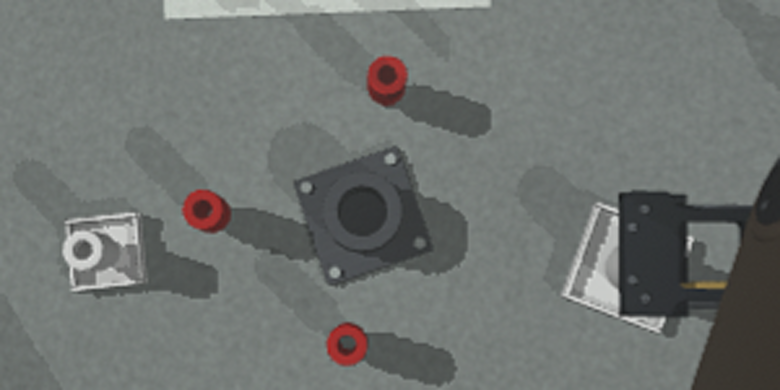

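The top view shows the small sleeve upright inside the small tray at (211,216). The reds haven't moved, and the medium is hidden by the gripper here but clearly upright in the side view. Handing in.

```bash
python3 -c "
from cell import env
print(env.state()['t']); print(env.job_done())"
```

```text
20.75
the job is handed in; nothing more can be done
None
```

I pulled the small sleeve out of the medium one and stood it in the smaller tray, then stood the medium sleeve in the larger tray. I handed the job in at about 21 s of the 54 s allowed.

**Checks that passed:** The last side picture shows both sleeves upright, foot down, inside their trays, with the holder empty and the gripper open and clear. The red look-alikes were left alone. The small sleeve touched down at about 5 N and the medium at about 11 N.

**Checks that failed or were limited:**
- **Top-camera fits:** the last position fits from the top camera used an outdated picture, so I discarded them.
- **Fresh top view:** it confirmed the small sleeve, but the gripper hid the medium one. The medium's final position is therefore checked only by the side camera.
- **Side-camera fits:** both sleeves came out about 2 mm from where they were released, within the camera's calibration error.

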